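# Fetch the lens mount from the blind end of a slotted rail

## Task

Take the silver lens mount from the closed end of the slotted rail and stand it in the aluminium locating ring. The black iris mount and the red filter mount stand in its way: park them on the blue mat meanwhile, then slide both back into the rail to the places where they stood, in the same order and facing along the rail, and leave the other things on the table alone.

Things in the scene. Friction and masses are not known exactly. Their poses are not given: they have to be found in the camera images.
- lens_mount: Wanted: SILVER square plate, brass bezel, clear lens. Plate 12 mm thick (x), 36 wide (y), from 34 to 70 mm up, on a 16 mm neck (collar 19) and a round slippery foot 40 mm across, 7 high. Loose, 0.19-0.31 kg. Origin: centre of the foot's underside, z up, x = optical axis. Grip the plate's narrow side faces (36 mm apart along y) from above, 50-60 mm up. Starts at the rail's closed end (x = 48 mm).
- iris_mount: BLACK square plate with steel bezel, grey iris and a brass pin 5 mm high on its top edge; shape, size, weight, origin, axes and grip as the lens mount. Starts in the rail's middle or front place, in the lens mount's way.
- filter_mount: RED square plate with black bezel and green glass; shape, size, weight, origin, axes and grip as the lens mount. Starts in the other of the rail's middle and front places.
- rail: Fixed dark slotted rail, left. Origin: table level, middle place; x to its closed end. Places (white lines) x = -48, 0, 48 mm, each mount within 4 mm. Feet slide on the table in a 45 mm channel, stop at x = 70, under lips (underside 10, top 14 mm up, 24 mm slot): no lifting inside. Lips end at x = -73; guides flare to 72 mm wide at -101. Free to lift from x = -98. Microscope behind.
- parking_mat: Fixed blue mat on the table off the rail's open end: 84 mm (x) by 104 mm (y), 3 mm thick, holds two mounts side by side about 50 mm apart in y. Origin: centre of its underside.
- locating_ring: Fixed shallow round aluminium ring at the right: outer diameter 72 mm, inner 56 mm, floor 4 mm and rim 10 mm above the table, open above, three screwed ears. Origin: centre of its underside, at table level. A mount may face any way in it. Equipment 150 mm high stands behind from world x = 0.67 m; a white controller 80 mm high and the microscope lie between it and the rail: pass in front, high.
- ball_driver: Bystander: red screwdriver lying along y at the table's front edge, 169 mm long, 21 mm thick. Leave it alone. Origin: middle of its length, underside.
- amber_vial: Bystander: brown bottle with a black cap, 30 mm diameter, 77 mm high, behind the rail, left of the microscope. Leave it alone. Origin: centre of its underside.
- clear_sleeve: Bystander: clear plastic beaker, 45 mm diameter, 51 mm high, behind the white controller. Leave it alone. Origin: centre of its underside.
- coverslip_box: Bystander: flat box with a green lid, 61 x 61 x 17 mm, at the far right. Leave it alone. Origin: centre of its underside.

How it is judged (in metres and radians):
On the way, in this order (a step that is already met when the one before it is completed fails the run):
1. the iris mount and the filter mount both stand released on the blue mat (x of iris_mount in the frame of parking_mat between -0.042 and 0.042 m and y of iris_mount in the frame of parking_mat between -0.052 and 0.052 m and z of each of iris_mount, filter_mount in the frame of parking_mat below 0.008 m and angle between each of iris_mount, filter_mount's own z axis and vertical below 0.1 rad and contact force between each of iris_mount, filter_mount and the fingers below 0.1 N and x of filter_mount in the frame of parking_mat between -0.042 and 0.042 m and y of filter_mount in the frame of parking_mat between -0.052 and 0.052 m), for 0.2 s.
2. the lens mount stands released in the locating ring (horizontal distance between lens_mount and locating_ring below 0.011 m and z of lens_mount in the frame of locating_ring below 0.007 m and angle between lens_mount's own z axis and vertical below 0.06 rad and contact force between lens_mount and the fingers below 0.1 N), for 0.2 s.
At the end, for the whole second after the job is handed in: The lens mount stands upright in the locating ring, flat on its floor, within 11 mm of its centre; the iris and filter mounts stand in the rail within 14 mm of where each stood at the start, facing along the rail within 15 degrees; all three are upright, released and at rest (all of step 2 and distance of each of iris_mount, filter_mount from where it was at the start of the episode below 0.014 m and angle between the x axis of each of iris_mount, filter_mount and the x axis of rail, either way round below 0.26 rad and angle between each of iris_mount, filter_mount's own z axis and vertical below 0.06 rad and linear speed of each of lens_mount, iris_mount, filter_mount below 0.01 m/s and contact force between each of iris_mount, filter_mount and the fingers below 0.1 N); the robot touches nothing.
It fails at once if a mount is tipped over (angle between any of lens_mount, iris_mount, filter_mount's own z axis and vertical above 0.7 rad).
It fails at once if a bystander is disturbed (moved by more than 25 mm) (distance of any of ball_driver, amber_vial, clear_sleeve, coverslip_box from where it was at the start of the episode above 0.025 m).
It also fails if it takes over 99 s, if anything falls off the work surface, if the arm or the gripper's body presses on something with over 40 N, if the wrist force passes 120 N, or if a joint passes its speed limit or range.

## Robot

A 6-joint arm with a two-finger parallel gripper is mounted at the origin on a cart in front of the work surface, level with it; the furniture and walls round the work are solid. World frame = base frame: x ahead of the robot, y to its left, z up, the work surface at z = 0. Lengths are in mm, angles in rad, forces in N, time in s.
With the tool pointing down it reaches from about 300 to 775 mm from the base axis. Payload 14.6 kg.
Tool frame: the origin (TCP) lies between the finger pads; the fingertips stand 25 mm ahead of it and the grasp point (between the pads) lies 6 mm ahead of it; z points along the fingers, y is the line along which they close (so a half turn about z gives the same grasp; the last joint's range is limited). The gripper opens to 94 mm and grips with 3 to 60 N. Pads are 16 mm wide; open, the fingers measure 119 mm over their backs; the gripper's body (75 mm by 177 mm) begins 78 mm behind the grasp point.
Start: joints at [-1.382, 0.3, 1.521, -0, 1.321, -0.067], TCP at [139.154, -532.095, 230.446] pointing down, gripper open.
Joint ranges: [-3.03, 3.03], [-0.79, 2.21], [0.23, 2.52], [-1.04, 4.18], [0, 3.07], [-2.55, 2.55]. Speed limits (rad/s): [2.22, 2.22, 2.57, 3.14, 3.14, 3.14].

## Interface

Orientations are given as [roll, pitch, yaw] about the fixed x, y, z axes, in that order (R = Rz(yaw) Ry(pitch) Rx(roll)).
In Python, from cell import manip gives the robot as it stands. The module is installed in compiled form; this text tells all that it offers.
- The arm moves only by the tool step_arm, never from a script. Its argument "series" is one flat list of numbers, 5 for each row, row after row: the shift along the world's x, y, z in mm, then the turn about the world's z in rad, then the closure, from 0 (fully open) to 1 (shut). In form: [dx, dy, dz, spin, jaw, dx, dy, dz, spin, jaw, ...]. A call has 1 to 20 rows; each row shifts and turns the commanded pose from where the row before left it; what a row does not reach is not made up. A row lasts 1/8 s, in which the tool goes at most 62.5 mm and 10.7 degrees, less where a joint would pass 70% of its speed; a pose out of reach is approached as far as the arm can. A call is refused whole if a number of a shift passes 62.5 or a number of a turn 0.188, either way. A call with a gripper value outside its range is refused whole. The fingers move at their own pace and stop on an object; "squeeze" is the grip in N (left out, the last holds). Time passes only in rows, so rows that do not move let the fingers close. It gives the time, the measured TCP pose, the force, the opening and the grip force at its end, in the units of the state.
- manip.read_state(): the state, without advancing time (a new reading comes with each control period).
- manip.camera(name): name is "side" or "top" or "wrist"; returns (picture, depth): 384x512x3 uint8, blue, green, red; 384x512 float32, mm along the optical axis (not along the pixel's ray), 0 where there is no reading.
- manip.camera_info(name): a dict with "fovy" (degrees; the focal length in pixels is half the picture's height over the tangent of half this angle, whatever the lens; pixels are square), "cx", "cy" (the principal point, pixels), "eye" and "orientation" of the camera in the world. Camera axes: x right, y down, z forward; pixel columns grow to the right and rows downward; lengths in mm; the calibration is good to about 2 mm. A picture is of the moment at which its call begins: read the wrist's pose just before it. camera_info takes no time and is no camera call; for the wrist camera it gives the pose at the moment of the call.
- manip.sign_off(): hands the job in; it is judged then, once.
The state is a dict: "clock": time; "joints": joint angles; "qd": joint speeds; "effort": joint torques, N m; "eef_pos": TCP position; "eef_rot": TCP orientation; "wrist_force": force on the tool from outside, world axes, zero at the start; "moment": the same for the moment, N m; "finger_gap": finger opening in mm; "finger_force": force on a finger pad.
Only numpy, scipy, OpenCV 4.12 (cv2) and the standard library are available. Lean on these libraries where they do the work, as an engineer would, in place of code of your own. Each camera call takes 0.05 s, during which the arm holds its last target. There are 200 camera calls.

## Working session

There is one attempt and no reset: what is moved stays moved. The work goes in short steps, Python scripts to look and compute and a tool call to move; the robot and the scene stay as the last step left them, time stands still between calls to the robot, and variables do not carry over. Pictures are saved under pics/ and viewed, at most 14 in all, crops included, and the job is handed in when it is done.

Besides the shell and the picture viewer there is one more tool, called as name(argument=value, ...) on one line, values as JSON. step_arm: Moves the arm, as the interface text tells. Its arguments: {"type":"object","properties":{"series":{"type":"array"},"squeeze":{"type":"number"}},"required":["series"]}

```bash
mkdir -p pics; cat > h.py <<'E'
import numpy as np, cv2
from cell import manip
from scipy.spatial.transform import Rotation as R
def cam(n):
    i=manip.camera_info(n); p,d=manip.camera(n); return i,p,d
def rot(i):
    o=np.array(i["orientation"],float)
    return o if o.shape==(3,3) else R.from_euler('xyz',o).as_matrix()
def cloud(i,d):
    f=d.shape[0]/2/np.tan(np.radians(i["fovy"])/2)
    v,u=np.mgrid[:d.shape[0],:d.shape[1]]
    c=np.stack([(u-i["cx"])/f*d,(v-i["cy"])/f*d,d],-1)
    return c@rot(i).T+np.array(i["eye"])
E
python3 - <<'E'
from h import *
for n in ("top","side"):
    i,p,d=cam(n); print(n,i); cv2.imwrite(f"pics/{n}0.png",p); np.savez(f"{n}0.npz",p=p,d=d,w=cloud(i,d))
print(manip.read_state())
E
```

```text
top {'fovy': 54.53214935777347, 'cx': 250.16690212376096, 'cy': 191.07129281033565, 'eye': array([ 380.51166264,    5.33166458, 1381.07217081]), 'orientation': array([-3.05905073, -0.00620547, -1.56503778])}
side {'fovy': 51.941300058089105, 'cx': 254.90972530405395, 'cy': 195.02566564712828, 'eye': array([-32.8411553 , 906.93105035, 667.99448247]), 'orientation': array([-2.10096357, -0.02021745, -2.59161829])}
{'clock': 0.1, 'joints': array([-1.38160523e+00,  3.00376848e-01,  1.52150782e+00, -2.55988987e-05,
        1.32070343e+00, -6.65829784e-02]), 'qd': array([ 0.00104038, -0.00190326, -0.00238608, -0.00144033, -0.00084064,
       -0.00074587]), 'effort': array([ 1.95968700e-03, -5.32639182e+01, -3.53283870e+01,  7.09218532e-02,
        2.34642229e-02, -6.30741829e-05]), 'eef_pos': array([ 139.10814296, -531.90309341,  229.9690117 ]), 'eef_rot': array([-3.14059777e+00, -4.14894253e-05,  2.55780406e-01]), 'wrist_force': array([-0.30845407,  0.13943168,  0.08615573]), 'moment': array([-0.0067582 ,  0.03268146, -0.07075558]), 'finger_force': 0.0, 'finger_gap': 93.61234578132003}
```

View pics/top0.png

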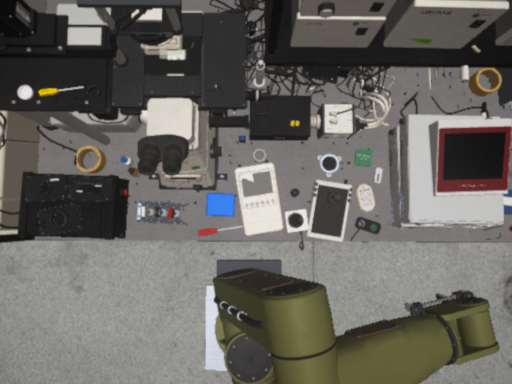

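View pics/side0.png

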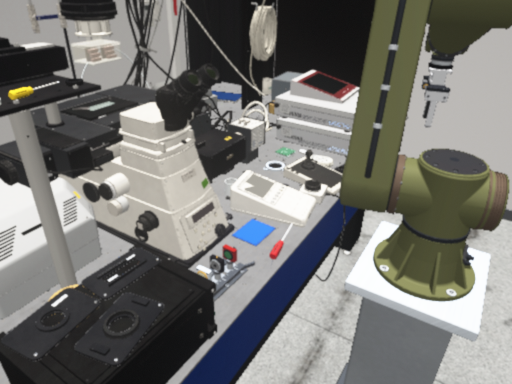

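The top view shows the rail at about (160,212), with its open end toward the blue mat at (221,205). The ring is at (330,162). I'll measure these next.

```bash
python3 - <<'E'
from h import *
a=np.load("top0.npz");p,d,w=a['p'],a['d'],a['w']
for n,(u,v) in dict(rail=(160,212),mat=(221,205),ring=(330,162),table=(200,180),vial=(124,160)).items(): print(n,w[v,u].round(1))
b,g,r=[p[...,k].astype(int) for k in range(3)]
m=(b>150)&(r<80)&(abs(np.mgrid[:384,:512][1]-221)<25)
c,s,ang=cv2.minAreaRect(w[m][:,:2].astype(np.float32)); print("mat",c,s,ang,w[m][:,2].mean())
A=cv2.resize(p[190:235,125:245],None,fx=6.5,fy=6.5,interpolation=cv2.INTER_CUBIC)
B=cv2.resize(p[140:185,305:355],None,fx=6.5,fy=6.5,interpolation=cv2.INTER_CUBIC)
C=np.zeros((600,800,3),np.uint8);C[:A.shape[0],:A.shape[1]]=A[:,:800];C[300:300+B.shape[0],:B.shape[1]]=B
s=np.load("side0.npz")['p'];D=cv2.resize(s[235:300,185:265],None,fx=4.5,fy=4.5,interpolation=cv2.INTER_CUBIC);C[300:300+D.shape[0],400:400+D.shape[1]]=D
cv2.imwrite("pics/c1.png",C)
E
```

```text
rail [413.7 316.9  57.3]
mat [442.1 104.9   5.3]
ring [ 605.1 -299.9    6.1]
table [524.2 172.   97.2]
vial [596.4 445.3  72.6]
mat (530.2896118164062, 92.87342071533203) (311.7524108886719, 152.31028747558594) 4.266935348510742 8.435770074289707
```

View pics/c1.png

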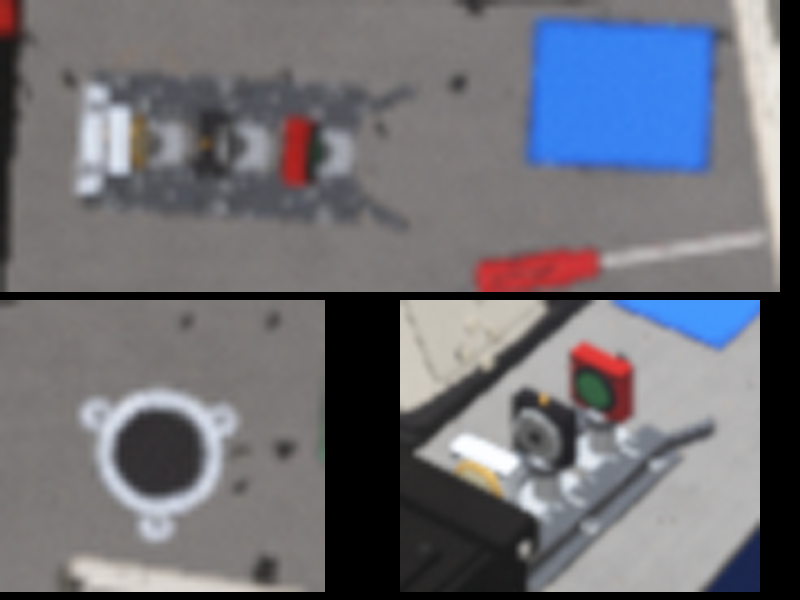

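Order along the rail from the open end is red, black, silver. The side view confirms it.

```bash
python3 - <<'E'
from h import *
a=np.load("top0.npz");p,d,w=a['p'],a['d'],a['w']
b,g,r=[p[...,k].astype(int) for k in range(3)]
V,U=np.mgrid[:384,:512]
def box(m): 
    c,s,an=cv2.minAreaRect(w[m][:,:2].astype(np.float32)); return np.round(c,1),np.round(s,1),round(an,2),m.sum(),w[m][:,2].mean().round(1)
m=(b>150)&(r<80)&(abs(U-221)<20)&(abs(V-205)<20); print("mat",box(m))
z=w[...,2]
reg=(U>134)&(U<190)&(V>198)&(V<228)
print("rail",box(reg&(z>8)&(z<22)))
for n,mm in dict(red=(r>120)&(g<80),all=reg).items():
    m=reg&mm&(z>60); print(n,box(m))
m=reg&(z>60)
k,lab,st,ce=cv2.connectedComponentsWithStats(m.astype(np.uint8))
for j in range(1,k): print(ce[j],box(lab==j))
x=w[...,0];y=w[...,1]
ring=(abs(U-330)<14)&(abs(V-162)<14)&(r>150)&(b>150); print("ring",box(ring), cv2.minEnclosingCircle(w[ring][:,:2].astype(np.float32)))
rf=(np.hypot(U-329,V-163)<7); print("floor",w[rf].mean(0))
# tall obstacles near workspace: min x by y band
for y0 in range(-380,480,40):
    q=(y>=y0)&(y<y0+40)&(x>330)&(x<700)
    print(y0,[(h,x[q&(z>h)].min().round() if (q&(z>h)).any() else None) for h in (40,90,130,200,260)])
E
```

```text
mat (array([440.3,  80. ]), array([168.4,  90.9]), 79.69, np.int64(613), np.float64(8.2))
rail (array([413.4, 319.5]), array([192.6,  92.5]), 83.73, np.int64(492), np.float64(13.9))
red (array([410. , 278.7]), array([35.1,  7.9]), 1.17, np.int64(32), np.float64(70.7))
all (array([404.5, 191.9]), array([375.5,  35.7]), 86.27, np.int64(148), np.float64(95.6))
[143.91666667 211.5       ] (array([414.9, 371.1]), array([32. , 13.6]), 1.83, np.int64(48), np.float64(68.2))
[157.13207547 212.01886792] (array([405.9, 168.8]), array([328.9,  35.5]), 87.32, np.int64(53), np.float64(94.2))
[139. 209.] (array([380.5,   5.3]), array([0., 0.]), 0.0, np.int64(1), np.float64(1381.1))
[170.68888889 213.06666667] (array([410.1, 276.1]), array([13. , 35.2]), 89.66, np.int64(45), np.float64(69.3))
[169. 223.] (array([380.5,   5.3]), array([0., 0.]), 0.0, np.int64(1), np.float64(1381.1))
ring (array([ 602.8, -289.2]), array([84.2, 86.3]), 66.12, np.int64(186), np.float64(7.9)) ((604.2354125976562, -297.4292907714844), 49.02004623413086)
floor [ 601.41929893 -296.31426297    5.24088436]
-380 [(40, np.float
[... 2069 characters left out ...]
(496.0)), (200, np.float64(496.0)), (260, np.float64(496.0))]
300 [(40, np.float64(396.0)), (90, np.float64(531.0)), (130, np.float64(556.0)), (200, None), (260, None)]
340 [(40, np.float64(399.0)), (90, np.float64(662.0)), (130, np.float64(662.0)), (200, np.float64(662.0)), (260, np.float64(662.0))]
380 [(40, np.float64(545.0)), (90, np.float64(661.0)), (130, np.float64(661.0)), (200, np.float64(661.0)), (260, np.float64(661.0))]
420 [(40, np.float64(330.0)), (90, np.float64(330.0)), (130, np.float64(331.0)), (200, np.float64(661.0)), (260, np.float64(661.0))]
460 [(40, np.float64(331.0)), (90, np.float64(331.0)), (130, np.float64(331.0)), (200, np.float64(661.0)), (260, np.float64(661.0))]
```

```bash
python3 - <<'E'
from h import *
for n in("top","side"):
    w=np.load(n+"0.npz")['w'];x,y,z=[w[...,k] for k in range(3)]
    print(n)
    for y0 in range(120,460,20):
        q=(y>=y0)&(y<y0+20)&(x>300)&(x<560)
        o=[]
        for h in range(90,400,30):
            qq=q&(z>h)&(z<h+30); o.append(int(np.percentile(x[qq],1)) if qq.sum()>2 else None)
        print(y0,o)
    q=(x>300)&(x<600)&(z>80)&(z<200)&(y>385)&(y<480); print("box ymin",np.percentile(y[q],[0,1,5,50]))
E
```

```text
top
120 [539, None, None, None, None, None, None, None, None, None, None]
140 [529, 541, None, None, None, None, None, None, None, None, None]
160 [521, 531, 554, None, None, None, None, None, None, None, None]
180 [520, 531, 554, None, None, None, None, None, None, None, None]
200 [520, 534, 554, None, None, None, None, None, None, None, None]
220 [523, 534, 554, None, None, None, None, None, None, None, None]
240 [524, 531, None, None, None, None, None, None, None, None, None]
260 [523, None, None, None, None, None, None, None, None, None, None]
280 [524, 534, None, None, None, None, None, None, None, None, None]
300 [530, 541, None, None, None, None, None, None, None, None, None]
320 [None, None, None, None, None, None, None, None, None, None, None]
340 [None, None, None, None, None, None, None, None, None, None, None]
360 [None, None, None, None, None, None, None, None, None, None, None]
380 [None, None, None, None, None, None, None, None, None, None, None]
400 [None, None, None, None, None, None, None, None, None, None, None]
420 [None, None, None, None, None, None, None, None, 
[... 684 characters left out ...]
51, 523]
280 [522, 539, 559, None, None, None, None, None, None, 555, 535]
300 [530, 540, None, None, None, None, None, None, None, None, None]
320 [548, None, None, None, None, None, None, None, None, None, None]
340 [None, None, None, None, None, None, None, None, None, None, None]
360 [None, None, None, None, None, None, None, None, None, None, None]
380 [None, None, None, None, None, None, None, None, None, None, None]
400 [None, None, None, None, None, None, None, None, None, None, None]
420 [None, None, None, None, None, None, None, None, None, None, None]
440 [320, 319, None, None, None, None, None, None, None, None, None]
box ymin [451.18645393 453.83312101 456.04556402 468.41472575]
```

step_arm(series=[34, 33, 0, 0.18, 0, 34, 33, 0, 0.18, 0, 34, 33, 0, 0.18, 0, 34, 33, 0, 0.18, 0, 34, 33, 0, 0.18, 0, 34, 33, 0, 0.18, 0, 34, 33, 0, 0.18, 0, 3, 57, 0, 0, 0, 3, 57, 0, 0, 0, 3, 57, 0, 0, 0, 3, 57, 0, 0, 0, 3, 57, 0, 0, 0, 3, 57, 0, 0, 0, 3, 57, 0, 0, 0, 3, 57, 0, 0, 0, 3, 57, 0, 0, 0, 0, 30, 0, 0, 0, 0, 0, 0, 0, 0])

```text
clock: 2.35
eef_pos: [403.7, 243.2, 229.9]
eef_rot: [-3.141, 0.001, 1.518]
wrist_force: [-0.6, -1.2, -0.4]
finger_gap: 93.9
finger_force: 0.0
```

```bash
python3 - <<'E'
from h import *
s=manip.read_state();print(s['eef_pos'],s['eef_rot'],s['joints'])
i,p,d=cam("wrist");w=cloud(i,d);print(i)
cv2.imwrite("pics/w1.png",p);np.savez("w1.npz",p=p,w=w)
E
```

```text
[403.6909518  243.23979598 229.88662967] [-3.14060075e+00  5.02329081e-04  1.51849202e+00] [4.64522508e-01 1.24811851e-01 1.73460137e+00 5.56895639e-05
 1.28329000e+00 5.16811244e-01]
{'fovy': 65.75853372818607, 'cx': 255.16085396181495, 'cy': 192.07510701838686, 'eye': array([407.28969065, 322.92186118, 384.75764504]), 'orientation': array([ 2.86237108e+00,  9.44857761e-04, -5.23692757e-02])}
```

View pics/w1.png

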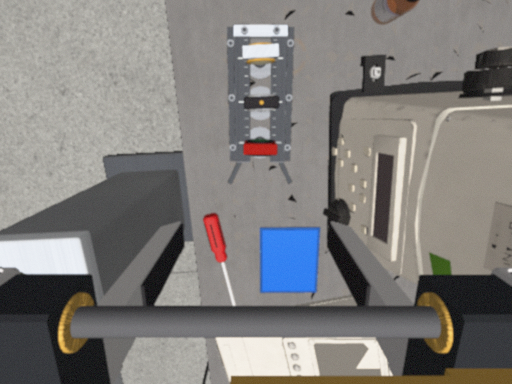

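The wrist view shows all three mounts at (260,50), (261,102) and (260,148). The rail spans columns 228–295, and the mat is at (290,260).

```bash
cat >> h.py <<'E'
def rect(w,m,z=None):
    q=w[m]
    c,s,a=cv2.minAreaRect(q[:,:2].astype(np.float32)); return np.round(c,1),np.round(s,1),round(a,2),int(m.sum()),np.median(q[:,2]).round(1)
E
python3 - <<'E'
from h import *
a=np.load("w1.npz");p,w=a['p'],a['w'];V,U=np.mgrid[:384,:512]
b,g,r=[p[...,k].astype(int) for k in range(3)];z=w[...,2]
reg=(U>225)&(U<300)&(V>15)&(V<165)
m=reg&(z>62)&(z<80)
k,lab,st,ce=cv2.connectedComponentsWithStats(m.astype(np.uint8))
for j in range(1,k):
    if st[j,4]>20: print("plate",ce[j].round(),rect(w,lab==j))
rl=reg&(z>10)&(z<20); print("rail",rect(w,rl))
# rail side edges fit
for nm,ff in(("L",np.min),("R",np.max)):
    P=[]
    for v in range(45,155,3):
        q=rl[v]&(abs(z[v]-14)<4)
        x=w[v,q,0];y=w[v,q,1]; j=ff(x); P.append((j,y.mean()))
    P=np.array(P); f=np.polyfit(P[:,1],P[:,0],1); print(nm,f,"x@323",np.polyval(f,323))
m=(b>150)&(r<100)&(U>250)&(V>215)&(V<300); print("mat",rect(w,m))
m=(abs(U-205)<10)&(V>180)&(V<210);print("table z",np.median(z[m]))
E
```

```text
plate [261.  52.] (array([415. , 374.3]), array([17. , 35.9]), 89.37, 625, np.float64(70.4))
plate [261. 103.] (array([413.6, 326.4]), array([15.9, 35.7]), 86.99, 518, np.float64(70.4))
plate [260. 149.] (array([410.4, 279.6]), array([16.1, 35.2]), 85.79, 477, np.float64(70.4))
rail (array([413.1, 331.6]), array([158.5,  74.4]), 86.65, 3901, np.float64(14.9))
L [4.89802361e-02 3.67249487e+02] x@323 383.07010328812817
R [5.23914410e-02 4.25782123e+02] x@323 442.7045587626496
mat (array([445.9, 189.2]), array([265.3,  84.2]), 88.49, 3791, np.float64(4.1))
table z 0.7835998931319068
```

```bash
python3 - <<'E'
from h import *
for f,(u,v) in (("w1",(290,260)),("top0",(221,205))):
    a=np.load(f+".npz");p,w=a['p'],a['w']
    m=((p[...,0]>140)&(p[...,2]<100)&(w[...,2]<15)).astype(np.uint8)
    m=cv2.morphologyEx(m,cv2.MORPH_OPEN,np.ones((3,3)))
    k,lab=cv2.connectedComponents(m); print(f,rect(w,lab==lab[v,u]), cv2.boxPoints(cv2.minAreaRect(w[lab==lab[v,u]][:,:2].astype(np.float32))).round())
a=np.load("top0.npz");p,w=a['p'],a['w'];V,U=np.mgrid[:384,:512]
m=(p.min(-1)>150)&(abs(U-330)<14)&(abs(V-163)<14)&(w[...,2]<25)&(w[...,2]>3)
q=w[m][:,:2]
from scipy.optimize import least_squares
s=least_squares(lambda t:np.hypot(*(q-t[:2]).T)-t[2],[604,-297,32],loss='soft_l1');print("ring",s.x,m.sum())
E
```

```text
w1 (array([444., 109.]), array([103.8,  82.7]), 87.31, 3819, np.float64(4.1)) [[400.  59.]
 [483.  55.]
 [488. 159.]
 [405. 163.]]
top0 (array([444.3, 108.7]), array([ 85.5, 104.1]), 0.2, 647, np.float64(3.7)) [[401. 161.]
 [402.  57.]
 [487.  57.]
 [487. 161.]]
ring [ 599.47092248 -295.94196609   33.35487902] 157
```

step_arm(series=[3.4, 18.5, -20, 0, 0, 3.4, 18.5, -20, 0, 0, 0, 0, -45, 0, 0, 0, 0, -45, 0, 0, 0, 0, -28, 0, 0, 0, 0, -10, 0, 0, 0, 0, 0, 0, 0, 0, 0, 0, 0, 1, 0, 0, 0, 0, 1, 0, 0, 0, 0, 1, 0, 0, 0, 0, 1, 0, 0, 0, 0, 1, 0, 0, 0, 0, 1], squeeze=20)

```text
clock: 4.03
eef_pos: [410.9, 278.9, 62.5]
eef_rot: [-3.142, 0.0, 1.516]
wrist_force: [0.4, 0.1, 0.4]
finger_gap: 37.4
finger_force: 0.0
```

step_arm(series=[0, 0, 0, 0, 1, 0, 0, 0, 0, 1, 0, 0, 0, 0, 1])

```text
clock: 4.4
eef_pos: [410.9, 278.9, 62.4]
eef_rot: [-3.142, 0.0, 1.516]
wrist_force: [-0.1, 1.0, 0.8]
finger_gap: 35.5
finger_force: 20.0
```

step_arm(series=[-0.8, -16, 0, 0, 1, -0.8, -16, 0, 0, 1, -0.8, -16, 0, 0, 1, -0.8, -16, 0, 0, 1, -0.6, -12, 0, 0, 1, 0, 0, 0, 0, 1])

```text
clock: 5.15
eef_pos: [407.2, 202.1, 62.5]
eef_rot: [-3.142, 0.0, 1.515]
wrist_force: [0.3, 0.4, -0.9]
finger_gap: 35.9
finger_force: 20.0
```

step_arm(series=[0, 0, 6, 0, 1, 0, 0, 6, 0, 1, 4, -24, 0, 0, 1, 4, -24, 0, 0, 1, 4, -24, 0, 0, 1, 4, -24, 0, 0, 1, 5, -22, 0, 0, 1, 0, 0, 0, 0, 1, 0, 0, -4, 0, 1, 0, 0, -3, 0, 1, 0, 0, -1, 0, 1, 0, 0, 0, 0, 1])

```text
clock: 6.65
eef_pos: [428.1, 85.1, 66.3]
eef_rot: [-3.141, 0.0, 1.516]
wrist_force: [-0.5, 0.4, -1.9]
finger_gap: 35.7
finger_force: 20.0
```

step_arm(series=[0, 0, -0.7, 0, 1, 0, 0, 0, 0, 1, 0, 0, 0, 0, 0.5, 0, 0, 0, 0, 0.4, 0, 0, 0, 0, 0, 0, 0, 0, 0, 0, 0, 0, 0, 0, 0, 0, 0, 30, 0, 0, 0, 0, 30, 0, 0, 0, 0, 40, 0, 0, -2.4, 48, 0, 0, 0, -2.4, 48, 0, 0, 0, -2.4, 48, 0, 0, 0, -2.4, 48, 0, 0, 0, -5, 48, 0, 0, 0, 0, 2, 0, 0, 0])

```text
clock: 8.65
eef_pos: [412.8, 329.1, 165.3]
eef_rot: [-3.141, 0.0, 1.519]
wrist_force: [0.2, -0.6, 0.0]
finger_gap: 94.1
finger_force: 0.0
```

```bash
python3 - <<'E'
from h import *
s=manip.read_state();print(s['eef_pos'],s['finger_gap'])
i,p,d=cam("wrist");w=cloud(i,d)
m=(w[...,2]>62)&(w[...,2]<80)&(abs(w[...,0]-413)<30)&(w[...,1]>250)&(w[...,1]<400)
k,lab,st,ce=cv2.connectedComponentsWithStats(m.astype(np.uint8))
for j in range(1,k):
    if st[j,4]>40: print("plate",ce[j].round(),rect(w,lab==j))
i,p,d=cam("side");cv2.imwrite("pics/s1.png",cv2.resize(p[180:330,170:330],None,fx=4,fy=4))
E
```

```text
[412.77433953 329.09384322 165.3432099 ] 94.05685927170452
plate [256. 148.] (array([415.1, 375. ]), array([18.2, 35.6]), 86.54, 761, np.float64(70.4))
plate [257. 201.] (array([413.5, 327.1]), array([35.9, 17. ]), 0.29, 685, np.float64(70.4))
```

View pics/s1.png

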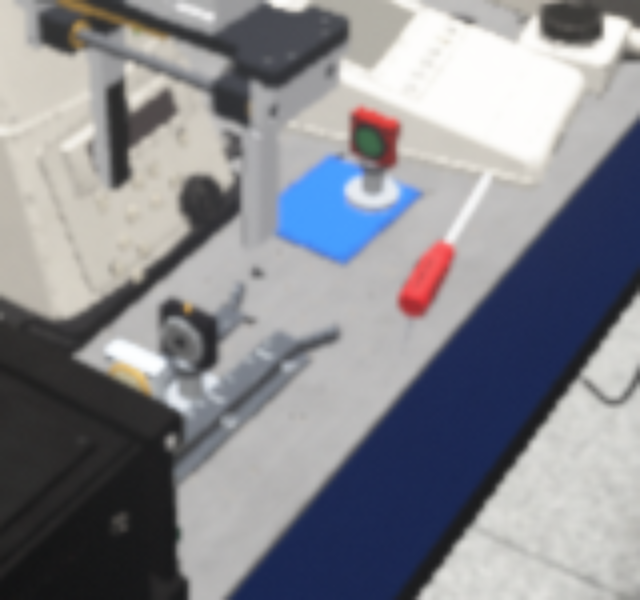

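The red mount stands on the mat, about (375,150) in the crop. Next is the iris.

step_arm(series=[0.3, -3, -40, 0, 0, 0, 0, -40, 0, 0, 0, 0, -18, 0, 0, 0, 0, -5, 0, 0, 0, 0, 0, 0, 1, 0, 0, 0, 0, 1, 0, 0, 0, 0, 1, 0, 0, 0, 0, 1, 0, 0, 0, 0, 1, 0, 0, 0, 0, 1, 0, 0, 0, 0, 1, 0, 0, 0, 0, 1, 0, 0, 0, 0, 1, 0, 0, 0, 0, 1], squeeze=20)

```text
clock: 10.5
eef_pos: [413.9, 323.9, 62.8]
eef_rot: [3.142, -0.0, 1.516]
wrist_force: [-1.5, 0.6, 1.1]
finger_gap: 36.0
finger_force: 19.9
```

step_arm(series=[-0.85, -17, 0, 0, 1, -0.85, -17, 0, 0, 1, -0.85, -17, 0, 0, 1, -0.85, -17, 0, 0, 1, -0.85, -17, 0, 0, 1, -0.85, -17, 0, 0, 1, -0.9, -17, 0, 0, 1, 0, 0, 0, 0, 1, 0, 0, 6, 0, 1, 0, 0, 6, 0, 1, 5, -18, 0, 0, 1, 5, -18, 0, 0, 1, 5, -18, 0, 0, 1, 5, -15, 0, 0, 1, 0, 0, 0, 0, 1, 0, 0, -4, 0, 1, 0, 0, -4, 0, 1, 0, 0, 0, 0, 1])

```text
clock: 12.75
eef_pos: [427.5, 136.2, 66.3]
eef_rot: [-3.141, 0.0, 1.516]
wrist_force: [-0.0, 0.0, -2.4]
finger_gap: 36.4
finger_force: 19.9
```

step_arm(series=[0, 0, -0.6, 0, 1, 0, 0, 0, 0, 1, 0, 0, 0, 0, 0.5, 0, 0, 0, 0, 0.4, 0, 0, 0, 0, 0, 0, 0, 0, 0, 0, 0, 0, 0, 0, 0, 0, 0, 30, 0, 0, 0, 0, 30, 0, 0, 0, 0, 40, 0, 0, -2.4, 47, 0, 0, 0, -2.4, 47, 0, 0, 0, -2.4, 47, 0, 0, 0, -2.4, 47, 0, 0, 0, -2.4, 47, 0, 0, 0, 0, 0, 0, 0, 0])

```text
clock: 14.75
eef_pos: [415.1, 373.1, 165.7]
eef_rot: [-3.141, 0.0, 1.519]
wrist_force: [-0.1, -0.1, 0.2]
finger_gap: 93.8
finger_force: 0.0
```

```bash
python3 - <<'E'
from h import *
s=manip.read_state();print(s['eef_pos'],s['finger_gap'])
i,p,d=cam("side");w=cloud(i,d);cv2.imwrite("pics/s2.png",cv2.resize(p[180:300,200:330],None,fx=4,fy=4))
z=w[...,2];m=(z>55)&(z<80)&(abs(w[...,1]-109)<60)&(abs(w[...,0]-430)<28)
k,lab,st,ce=cv2.connectedComponentsWithStats(m.astype(np.uint8))
for j in range(1,k):
    if st[j,4]>10: print(ce[j],w[lab==j].mean(0))
E
```

```text
[415.11366977 373.07116863 165.66078106] 93.83421860052866
[262.81914894 211.80851064] [426.12321094  92.43032923  66.14809661]
[252.96078431 220.82352941] [425.48915757 146.25173797  66.28803223]
```

View pics/s2.png

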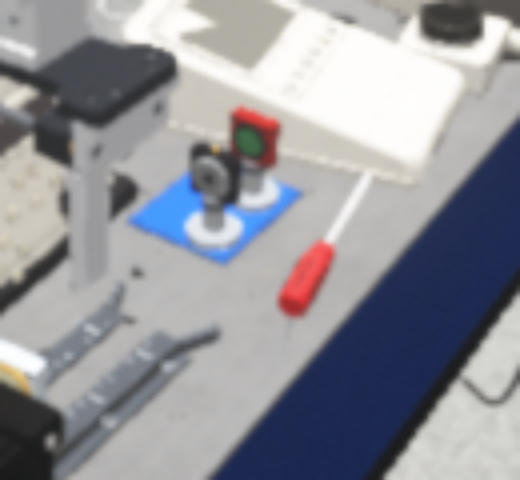

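Both mounts stand on the mat. Now I'll take the lens.

step_arm(series=[0.5, -0.5, -40, 0, 0, 0, 0, -40, 0, 0, 0, 0, -18, 0, 0, 0, 0, -5, 0, 0, 0, 0, 0, 0, 1, 0, 0, 0, 0, 1, 0, 0, 0, 0, 1, 0, 0, 0, 0, 1, 0, 0, 0, 0, 1, 0, 0, 0, 0, 1, 0, 0, 0, 0, 1, 0, 0, 0, 0, 1, 0, 0, 0, 0, 1, 0, 0, 0, 0, 1], squeeze=25)

```text
clock: 16.55
eef_pos: [416.3, 370.4, 63.1]
eef_rot: [-3.142, 0.0, 1.516]
wrist_force: [-0.4, 0.9, 0.4]
finger_gap: 35.4
finger_force: 24.9
```

step_arm(series=[-0.93, -18.4, 0, 0, 1, -0.93, -18.4, 0, 0, 1, -0.93, -18.4, 0, 0, 1, -0.93, -18.4, 0, 0, 1, -0.93, -18.4, 0, 0, 1, -0.93, -18.4, 0, 0, 1, -0.93, -18.4, 0, 0, 1, -0.93, -18.4, 0, 0, 1, -0.93, -18.4, 0, 0, 1, 0, 0, 0, 0, 1, 0, 0, 20, 0, 1, -10, 0, 40, 0, 1, -10, 0, 40, 0, 1, -10, 0, 40, 0, 1, -8, 0, 20, 0, 1, 0, 0, 0, 0, 1])

```text
clock: 18.55
eef_pos: [370.2, 205.3, 224.1]
eef_rot: [3.139, -0.001, 1.516]
wrist_force: [0.2, -0.3, -3.1]
finger_gap: 35.5
finger_force: 24.9
```

step_arm(series=[0, -50, 0, 0, 1, 0, -50, 0, 0, 1, 0, -50, 0, 0, 1, 0, -50, 0, 0, 1, 0, -50, 0, 0, 1, 0, -50, 0, 0, 1, 0, -50, 0, 0, 1, 0, -50, 0, 0, 1, 30, -30, 0, 0, 1, 30, -30, 0, 0, 1, 30, -30, 0, 0, 1, 30, -30, 0, 0, 1, 30, -30, 0, 0, 1, 30, -25, 0, 0, 1, 0, 0, 0, 0, 1, 0, 0, 0, 0, 1])

```text
clock: 20.55
eef_pos: [549.6, -369.8, 221.5]
eef_rot: [-3.14, -0.001, 1.516]
wrist_force: [1.1, 0.2, -1.7]
finger_gap: 36.1
finger_force: 24.9
```

```bash
python3 - <<'E'
from h import *
s=manip.read_state();print(s['eef_pos'],s['eef_rot'],s['finger_gap'],s['joints'])
i,p,d=cam("wrist");w=cloud(i,d);cv2.imwrite("pics/w3.png",p);np.savez("w3.npz",p=p,w=w);print(i['eye'])
E
```

```text
[ 549.59991374 -369.81406888  221.4578092 ] [-3.13967244e+00 -1.32485086e-03  1.51586343e+00] 36.05818744294714 [-6.47579405e-01  5.64493631e-01  1.16819811e+00  2.67020900e-05
  1.41123367e+00 -5.92652055e-01]
[ 553.5441447  -290.42044753  376.45743325]
```

View pics/w3.png

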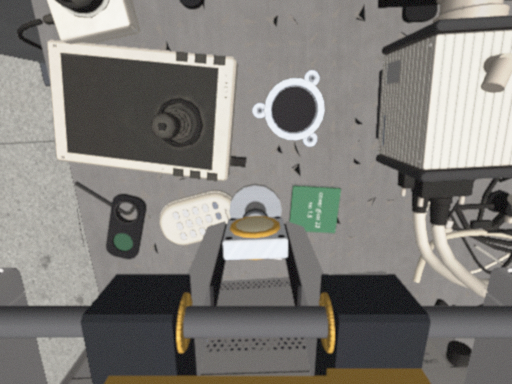

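The ring is at (294,108), and the lens hangs upright in the gripper with its foot at (256,203).

```bash
python3 - <<'E'
from h import *
from scipy.optimize import least_squares
a=np.load("w3.npz");p,w=a['p'],a['w'];V,U=np.mgrid[:384,:512]
ro=np.hypot(U-294,V-108)
m=(p.min(-1)>150)&(ro<33)&(ro>18)
q=w[m]
s=least_squares(lambda t:np.hypot(*(q[:,:2]-t[:2]).T)-t[2],[590,-297,32],loss='soft_l1',f_scale=2);print("rim",s.x,np.median(q[:,2]))
dk=(p.max(-1)<80)&(ro<28); print("floor",rect(w,dk),w[dk].mean(0))
# foot of lens: points between z of foot
m=(w[...,2]>150)&(w[...,2]<175)&(abs(U-256)<45)&(V>170)&(V<235); print("foot",rect(w,m),cv2.minEnclosingCircle(w[m][:,:2].astype(np.float32)))
E
```

```text
rim [ 598.52441932 -295.22350214   32.33703141] 10.364494462764185
floor (array([ 593.5, -298. ]), array([63.5, 50.9]), 28.0, 1487, np.float64(5.1)) [ 598.65401693 -294.92949514    6.32515283]
foot (array([ 549. , -357.6]), array([25.1, 39.2]), 89.53, 1225, np.float64(166.0)) ((549.085693359375, -364.2867431640625), 19.733928680419922)
```

step_arm(series=[0, 0, 0, 0.17, 1, 0, 0, 0, 0.17, 1, 0, 0, 0, 0.17, 1, 0, 0, 0, 0.17, 1, 0, 0, 0, 0.17, 1, 0, 0, 0, 0.17, 1, 0, 0, 0, 0.17, 1, 0, 0, 0, 0.17, 1, 0, 0, 0, 0.17, 1, 13, 18, 0, 0, 1, 13, 18, 0, 0, 1, 13, 18, 0, 0, 1, 13, 20, 0, 0, 1, 0, 0, -45, 0, 1, 0, 0, -45, 0, 1, 0, 0, -35, 0, 1, 0, 0, -10, 0, 1, 0, 0, 0, 0, 1, 0, 0, 0, 0, 1])

```text
clock: 22.98
eef_pos: [602.8, -296.4, 90.1]
eef_rot: [-3.14, 0.002, 3.046]
wrist_force: [0.9, 0.2, -3.0]
finger_gap: 35.8
finger_force: 24.9
```

```bash
python3 - <<'E'
from h import *
s=manip.read_state();print(s['eef_pos'],s['eef_rot'],s['wrist_force'])
i,p,d=cam("wrist");w=cloud(i,d);cv2.imwrite("pics/w4.png",p);np.savez("w4.npz",p=p,w=w);print(i['eye'])
E
```

```text
[ 602.80478929 -296.40450805   90.06526568] [-3.14048406e+00  2.46214482e-03  3.04576841e+00] [ 0.88085527  0.15882162 -2.97718722]
[ 521.87421511 -288.9782833   244.75583426]
```

View pics/w4.png

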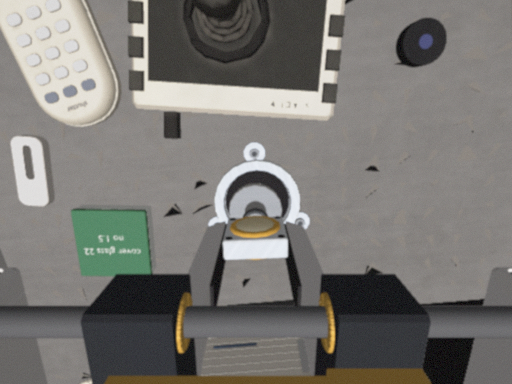

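The foot at about (257,200) sits over the ring opening. I'll measure the offset.

```bash
python3 - <<'E'
from h import *
from scipy.optimize import least_squares
a=np.load("w4.npz");p,w=a['p'],a['w'];V,U=np.mgrid[:384,:512]
z=w[...,2];reg=(abs(U-257)<48)&(V>158)&(V<235)
def fit(m,t0,r):
    q=w[m]; s=least_squares(lambda t:np.hypot(*(q[:,:2]-t[:2]).T)-r,t0,loss='soft_l1');return s.x,m.sum(),np.median(q[:,2]),np.abs(s.fun).mean()
rim=reg&(z>8)&(z<13)&(p.min(-1)>140)
print("rim",fit(rim,[598,-295],32))
foot=(reg&(z>24)&(z<42)).astype(np.uint8)
edge=(foot>0)&(cv2.erode(foot,np.ones((3,3)))==0)
q=w[foot>0];print(q.min(0),q.max(0))
# leading-edge per column
P=[]
for u in range(235,280):
    vs=np.where(foot[:,u])[0]
    if len(vs): P.append(w[vs[0],u])
P=np.array(P);s=least_squares(lambda t:np.hypot(*(P[:,:2]-t).T)-20,[600,-296],loss='soft_l1');print("foot",s.x,len(P),np.abs(s.fun).mean())
E
```

```text
rim (array([ 598.73164721, -294.86272681]), np.int64(1574), np.float64(10.629949649791186), np.float64(2.1193916725628847))
[ 577.08428028 -316.14371333   27.14362035] [ 602.94746463 -276.83278468   41.86908666]
foot [ 597.41805752 -296.43956193] 45 0.16400570919630889
```

step_arm(series=[1.3, 1.6, 0, 0, 1, 0, 0, -10, 0, 1, 0, 0, -8, 0, 1, 0, 0, -3, 0, 1, 0, 0, -1, 0, 1, 0, 0, 0, 0, 1, 0, 0, 0, 0, 1])

```text
clock: 23.9
eef_pos: [603.6, -294.8, 67.2]
eef_rot: [-3.141, 0.001, 3.046]
wrist_force: [-1.9, 1.4, 7.9]
finger_gap: 35.9
finger_force: 24.9
```

step_arm(series=[0, 0, 0.3, 0, 1, 0, 0, 0, 0, 0.5, 0, 0, 0, 0, 0.4, 0, 0, 0, 0, 0.2, 0, 0, 0, 0, 0.2, 0, 0, 0, 0, 0, 0, 0, 0, 0, 0, 0, 0, 30, 0, 0, 0, 0, 40, 0, 0, 0, 0, 40, 0, 0, 0, 0, 40, 0, 0, -20, 0, 0, 0, 0, -20, 0, 0, 0, 0, 0, 0, 0, 0, 0])

```text
clock: 25.65
eef_pos: [562.8, -294.7, 217.0]
eef_rot: [-3.141, 0.0, 3.045]
wrist_force: [-0.3, 0.4, -0.2]
finger_gap: 94.4
finger_force: 0.0
```

```bash
python3 - <<'E'
from h import *
s=manip.read_state();print(s['eef_pos'],s['eef_rot'],s['finger_gap'])
i,p,d=cam("wrist");w=cloud(i,d);cv2.imwrite("pics/w5.png",p)
i,p,d=cam("side");w=cloud(i,d);m=(w[...,2]>20)&(w[...,2]<85)&(abs(w[...,0]-599)<35)&(abs(w[...,1]+295)<35)
print(m.sum(),w[m].mean(0),w[m][:,2].max())
E
```

```text
[ 562.80526161 -294.73681604  216.95692463] [-3.14142456e+00  3.73566571e-04  3.04511728e+00] 94.3984403918853
89 [ 594.68964331 -285.7084509    53.43986747] 74.60629411507125
```

View pics/w5.png

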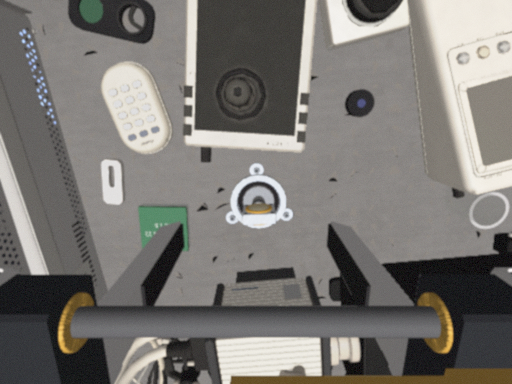

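The lens stands in the ring at (258,203). Next I'll return the iris, which takes the middle place, then the filter.

step_arm(series=[-48, 12, 0, 0, 0, -48, 12, 0, -0.17, 0, -48, 12, 0, -0.17, 0, -48, 12, 0, -0.17, 0, 0, 50, 0, -0.17, 0, 0, 50, 0, -0.17, 0, 0, 50, 0, -0.17, 0, 0, 50, 0, -0.17, 0, 0, 50, 0, -0.17, 0, 0, 50, 0, -0.17, 0, 0, 40, 0, 0, 0, 28, 20, -20, 0, 0, 28, 20, -20, 0, 0, 0, 0, 0, 0, 0, 0, 0, 0, 0, 0])

```text
clock: 27.62
eef_pos: [428.2, 117.9, 176.7]
eef_rot: [-3.141, 0.0, 1.569]
wrist_force: [-0.0, -0.7, 0.2]
finger_gap: 94.3
finger_force: 0.0
```

```bash
python3 - <<'E'
from h import *
s=manip.read_state();print(s['eef_pos'],s['eef_rot'])
i,p,d=cam("wrist");w=cloud(i,d);cv2.imwrite("pics/w6.png",p)
m=(w[...,2]>65)&(w[...,2]<82)&(abs(w[...,0]-428)<30)&(abs(w[...,1]-109)<60)
k,lab,st,ce=cv2.connectedComponentsWithStats(m.astype(np.uint8))
for j in range(1,k):
    if st[j,4]>40: print("plate",ce[j].round(),rect(w,lab==j))
i,p,d=cam("top");w=cloud(i,d)
m=(abs(w[...,2]-73)<6)&(abs(w[...,0]-599)<30)&(abs(w[...,1]+295)<30);print("lens",rect(w,m))
E
```

```text
[428.23611435 117.89536862 176.74811633] [-3.14139229e+00  6.03654237e-05  1.56933798e+00]
plate [255. 174.] (array([427.8, 139.3]), array([16.5, 35.2]), 88.47, 671, np.float64(73.4))
plate [256. 229.] (array([427.8,  86. ]), array([16.8, 35.6]), 86.07, 601, np.float64(73.3))
lens (array([ 598.1, -296. ]), array([15.4, 35.5]), 1.81, 43, np.float64(73.5))
```

step_arm(series=[-0.7, 18.3, 0, -0.053, 0, 0, 0, -45, 0, 0, 0, 0, -45, 0, 0, 0, 0, -21, 0, 0, 0, 0, 0, 0, 1, 0, 0, 0, 0, 1, 0, 0, 0, 0, 1, 0, 0, 0, 0, 1, 0, 0, 0, 0, 1, 0, 0, 0, 0, 1, 0, 0, 0, 0, 1, 0, 0, 0, 0, 1, 0, 0, 0, 0, 1, 0, 0, 0, 0, 1], squeeze=20)

```text
clock: 29.48
eef_pos: [427.6, 136.2, 65.5]
eef_rot: [3.142, -0.0, 1.516]
wrist_force: [-0.4, -1.1, 1.9]
finger_gap: 35.7
finger_force: 19.9
```

step_arm(series=[0, 0, 5, 0, 1, 0, 0, 5, 0, 1, -5, 18, 0, 0, 1, -5, 18, 0, 0, 1, -5, 18, 0, 0, 1, -4.6, 15, 0, 0, 1, 0, 0, 0, 0, 1, 0, 0, -6, 0, 1, 0, 0, -5, 0, 1, 0, 0, -1, 0, 1, 0, 0, 0, 0, 1])

```text
clock: 30.85
eef_pos: [408.0, 205.0, 63.4]
eef_rot: [-3.141, 0.0, 1.516]
wrist_force: [0.1, -0.2, -2.6]
finger_gap: 36.0
finger_force: 19.9
```

step_arm(series=[0.5, 10, -0.3, 0, 1, 0.5, 10, 0, 0, 1, 0.5, 10, 0, 0, 1, 0.5, 10, 0, 0, 1, 0.5, 10, 0, 0, 1, 0.5, 10, 0, 0, 1, 0, 0, 0, 0, 1])

```text
clock: 31.72
eef_pos: [410.9, 265.8, 63.1]
eef_rot: [-3.142, -0.0, 1.517]
wrist_force: [1.1, 0.2, -2.6]
finger_gap: 35.5
finger_force: 19.9
```

Free sliding, no jam. I'll go on to y = 323.9, set down and release.

step_arm(series=[0.5, 10, 0, 0, 1, 0.5, 10, 0, 0, 1, 0.5, 10, 0, 0, 1, 0.5, 10, 0, 0, 1, 0.5, 10, 0, 0, 1, 0.4, 8.1, 0, 0, 1, 0, 0, 0, 0, 1, 0, 0, -0.4, 0, 1, 0, 0, 0, 0, 1])

```text
clock: 32.85
eef_pos: [413.9, 323.0, 62.7]
eef_rot: [-3.141, 0.0, 1.516]
wrist_force: [0.2, 0.3, -2.4]
finger_gap: 36.3
finger_force: 19.9
```

step_arm(series=[0, 0.9, -0.4, 0, 1, 0, 0, 0, 0, 1, 0, 0, 0, 0, 0.5, 0, 0, 0, 0, 0.4, 0, 0, 0, 0, 0.2, 0, 0, 0, 0, 0, 0, 0, 0, 0, 0, 0, 0, 30, 0, 0, 0, 0, 35, 0, 0, 0, 0, 35, 0, 0, 2.8, -47.6, 0, 0, 0, 2.8, -47.6, 0, 0, 0, 2.8, -47.6, 0, 0, 0, 2.8, -47.6, 0, 0, 0, 3, -47.6, 0, 0, 0, 0, 0, 0, 0, 0])

```text
clock: 34.85
eef_pos: [428.2, 84.0, 162.5]
eef_rot: [3.141, 0.0, 1.512]
wrist_force: [1.1, 0.3, 0.2]
finger_gap: 94.0
finger_force: 0.0
```

step_arm(series=[0, 1, -40, 0, 0, 0, 0, -40, 0, 0, 0, 0, -17, 0, 0, 0, 0, 0, 0, 1, 0, 0, 0, 0, 1, 0, 0, 0, 0, 1, 0, 0, 0, 0, 1, 0, 0, 0, 0, 1, 0, 0, 0, 0, 1, 0, 0, 0, 0, 1, 0, 0, 0, 0, 1, 0, 0, 0, 0, 1, 0, 0, 0, 0, 1], squeeze=20)

```text
clock: 36.48
eef_pos: [428.1, 87.2, 65.5]
eef_rot: [3.141, -0.0, 1.516]
wrist_force: [-0.8, 0.6, 3.0]
finger_gap: 36.1
finger_force: 20.0
```

```bash
python3 - <<'E'
from h import *
s=manip.read_state();print(s['eef_pos'],s['finger_force'],s['finger_gap'])
i,p,d=cam("wrist");w=cloud(i,d)
m=(w[...,2]>62)&(w[...,2]<80)&(abs(w[...,0]-413)<30)&(w[...,1]>250)&(w[...,1]<400)
print("iris",rect(w,m))
E
```

```text
[428.09955656  87.17695469  65.46048403] 19.99985933303833 36.13385567989089
iris (array([0., 0.]), array([0., 0.]), 0.0, 0, np.float64(nan))
  return _methods._mean(a, axis=axis, dtype=dtype,
  ret = ret.dtype.type(ret / rcount)
```

step_arm(series=[0, 0, 5, 0, 1, 0, 0, 5, 0, 1, -5, 24, 0, 0, 1, -5, 24, 0, 0, 1, -5, 24, 0, 0, 1, -5.5, 24, 0, 0, 1, 0, 20, 0, 0, 1, 0, 0, 0, 0, 1, 0, 0, -6, 0, 1, 0, 0, -5, 0, 1, 0, 0, -1.2, 0, 1, 0, 0, 0, 0, 1])

```text
clock: 38.02
eef_pos: [407.6, 202.9, 63.1]
eef_rot: [-3.141, 0.0, 1.516]
wrist_force: [-0.5, 0.4, -2.6]
finger_gap: 35.5
finger_force: 20.0
```

```bash
python3 - <<'E'
from h import *
s=manip.read_state();print(s['eef_pos'],s['finger_force'],s['finger_gap'],s['wrist_force'])
i,p,d=cam("wrist");w=cloud(i,d);cv2.imwrite("pics/w7.png",p)
m=(w[...,2]>62)&(w[...,2]<80)&(abs(w[...,0]-413)<30)&(w[...,1]>250)&(w[...,1]<400)
print("iris",rect(w,m))
E
```

```text
[407.57985143 202.94033024  63.08385397] 19.998462796211243 35.52482643468307 [-0.49311402  0.38973969 -2.60726396]
iris (array([413.4, 323.1]), array([ 9.2, 35.6]), 87.12, 1972, np.float64(70.1))
```

View pics/w7.png

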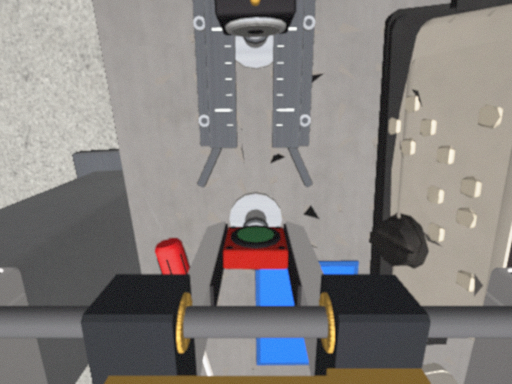

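The filter at (255,210) is lined up with the slot, and the iris is back in its place. Sliding in.

step_arm(series=[0.4, 10, 0, 0, 1, 0.4, 10, 0, 0, 1, 0.4, 10, 0, 0, 1, 0.4, 10, 0, 0, 1, 0.5, 10, 0, 0, 1, 0.5, 10, 0, 0, 1, 0.5, 10, 0, 0, 1, 0.4, 8, 0, 0, 1, 0, 0, 0, 0, 1, 0, 0, -0.4, 0, 1, 0, 0, -0.4, 0, 1, 0, 0, 0, 0, 1])

```text
clock: 39.58
eef_pos: [411.1, 281.0, 62.5]
eef_rot: [3.141, 0.0, 1.516]
wrist_force: [-0.6, -0.7, -0.5]
finger_gap: 35.6
finger_force: 20.0
```

step_arm(series=[0, 0, 0, 0, 0.5, 0, 0, 0, 0, 0.4, 0, 0, 0, 0, 0.2, 0, 0, 0, 0, 0, 0, 0, 0, 0, 0, 0, 0, 30, 0, 0, 0, 0, 35, 0, 0, 0, 0, 35, 0, 0, -2, -19, 34, 0, 0, -2, -19, 34, 0, 0, 0, 0, 0, 0, 0, 0, 0, 0, 0, 0])

```text
clock: 41.08
eef_pos: [406.9, 243.3, 229.6]
eef_rot: [-3.141, 0.0, 1.516]
wrist_force: [-0.1, -0.2, -0.6]
finger_gap: 93.8
finger_force: 0.0
```

```bash
python3 - <<'E'
from h import *
s=manip.read_state();print(s['eef_pos'],s['finger_gap'])
i,p,d=cam("wrist");w=cloud(i,d);cv2.imwrite("pics/w8.png",p)
m=(w[...,2]>62)&(w[...,2]<80)&(abs(w[...,0]-413)<30)&(w[...,1]>250)&(w[...,1]<400)
k,lab,st,ce=cv2.connectedComponentsWithStats(m.astype(np.uint8))
for j in range(1,k):
    if st[j,4]>40: print("plate",ce[j].round(),rect(w,lab==j))
i,p,d=cam("top");w=cloud(i,d)
m=(abs(w[...,2]-73)<6)&(abs(w[...,0]-599)<30)&(abs(w[...,1]+295)<30);print("lens",rect(w,m))
E
```

```text
[406.85840904 243.25302109 229.64885626] 93.7717039722718
plate [258. 103.] (array([414. , 326.6]), array([15.9, 35.8]), 86.85, 534, np.float64(70.4))
plate [257. 149.] (array([410.6, 279.6]), array([16.1, 35.2]), 86.53, 467, np.float64(70.5))
lens (array([ 597.6, -295.8]), array([34.3, 17.2]), 78.58, 42, np.float64(72.7))
```

View pics/w8.png

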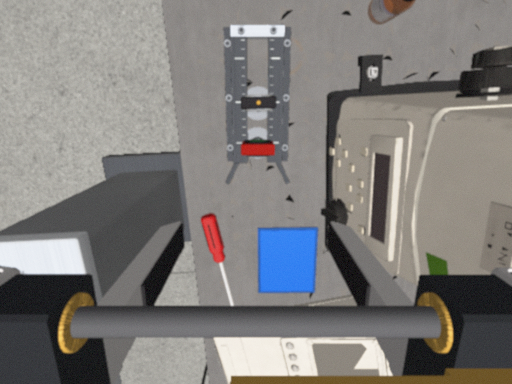

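Black at (258,103) and red at (257,149) are within 1 mm of where they started, the lens stands in the ring, and the robot is clear.

```bash
python3 -c "
from cell import manip
print(manip.sign_off())"
```

```text
the job is handed in; nothing more can be done
None
```

The job is handed in, with no verdict returned: the lens mount stands in the locating ring, the iris and filter mounts are back in the rail within about 1 mm of where they started, and the arm did not touch the bystanders.

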